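Seat a spool-rack bar on its parallels in a vise

ROBOT

A 6-joint arm with a two-finger parallel gripper is mounted at the origin on a cart in front of the work surface, level with it; the furniture and walls round the work are solid. World frame = base frame: x ahead of the robot, y to its left, z up, the work surface at z = 0. Lengths are in mm, angles in degrees, forces in N, time in s.
With the tool pointing down it reaches from about 325 to 925 mm from the base axis. Payload 3.1 kg.
Tool frame: the origin (TCP) lies at the very end of the fingers, on their centre line; the grasp point (between the pads) lies grasp_offset behind it (grasp_offset is the distance from the TCP to the grasp point, in mm); z points along the fingers, y is the line along which they close (so a half turn about z gives the same grasp; the last joint's range is limited). The gripper opens to 85 mm and grips with 20 to 120 N. Pads are 22 mm wide; open, the fingers measure 114 mm over their backs; the gripper's body (76 mm by 85 mm) begins 54 mm behind the grasp point. The pads swing forward as they close: fully open they stand 13 mm farther back than shut.
Start: joints at [-6.429, 12.427, 92.441, -0, 75.132, -6.429], TCP at [625.011, 0.021, 231.3] pointing down, gripper open.
Joint ranges: [-157.48, 157.48], [-44.54, 120.13], [17.64, 146.25], [-64.5, 244.5], [7.68, 150.69], [-147.95, 147.95]. Speed limits (degrees/s): [159.86, 159.86, 180, 180, 180, 180].

INTERFACE

Orientations are given as [roll, pitch, yaw] about the fixed x, y, z axes, in that order (R = Rz(yaw) Ry(pitch) Rx(roll)).
In Python, from station import * gives the robot as it stands. Calls block until the motion is done:
- goto(position, orientation): joint-space move of the TCP to a pose.
- move_l(position, attitude=None, speed=150): straight line of the TCP; attitude=None keeps the orientation; speed is the mean speed in mm/s.
- move_j(angles): joint-space move.
- grip(opening, squeeze=None): finger opening in mm; squeeze is the grip in N (None keeps the last); returns when the fingers have stopped.
- wait(seconds).
- solve_ik(position, orientation): joint angles nearest the present ones, or None.
- get_obs(): the state.
- get_image(name): name is "scene" or "side" or "wrist"; returns the picture (384x512x3 uint8, red, green, blue); there is no depth.
- get_calibration(name): a dict with "fx", "fy", "cx", "cy" (pixels), "R" (3x3) and "t" (3): a world point X has camera coordinates R X + t; the wrist camera has in their place "mount" (4x4, takes a point from camera to tool coordinates, whose origin is the TCP and whose axes are the flange's). Camera axes: x right, y down, z forward; pixel columns grow to the right and rows downward; lengths in mm; the calibration is good to about 2 mm. The wrist camera is an equidistant fisheye: a pixel r from the principal point sees the ray r / f radians off the axis. A picture is of the moment at which its call begins: read the wrist's pose just before it. get_calibration takes no time and is no camera call.
A pose or a line that the arm cannot do raises Unreachable and nothing moves.
- sign_off(): hands the job in; it is judged then, once.
Trained networks look in the newest picture that a camera, given by its name, has taken for a name from the list of things; names that differ only in an ending like _2 or _b are one class to them, and where a whole thing is asked for, a point or a joint stands for the part that bears it (a point fixed in the world has none). Each returns a list of dicts, best first, with "score" (0 to 1); they miss things now and then, are a little off and sometimes report something else, mostly with a low value. They report only what shows in the picture. A call takes as long as a camera call. They do not tell look-alikes from the thing itself.
- spot_in(name, camera): "extent" ([centre column, centre row, width, height] in pixels, round what is visible of it).
- regions_of(name, camera): "region" (384x512 bool, what is visible of it) and "extent" ([centre column, centre row, width, height] in pixels, round what is visible of it).
The state is a dict: "t": time; "joint_pos": joint angles; "qvel": joint speeds; "effort": joint torques, N m; "tcp_pos": TCP position; "ee_rot": TCP orientation; "wrist_force": force on the tool from outside, world axes, zero at the start; "moment": the same for the moment, N m; "grip_width": finger opening in mm; "grip_force": force on a finger pad.
Only numpy, scipy, OpenCV 4.12 (cv2) and the standard library are available. Lean on these libraries where they do the work, as an engineer would, in place of code of your own. Each camera call takes 0.05 s, during which the arm holds its last target. There are 200 camera calls.

TASK

The maple bar for a new spool rack was gripped in the small vise a little too high, so the two steel parallels under it are loose. Press the bar down with the fingertips, toward each parallel in turn and never harder than 30 N, until it sits level and firmly on both; then check the job by pushing on the front end of first the left and then the right parallel with a few newtons: neither may slide. Leave the parallels where they lie, and leave the thread spools and the tape measure alone.

Things in the scene. Friction and masses are not known exactly. Their poses are not given: they have to be found in the camera images.
- vise: Blue drill-press vise, fixed; rubber jaw faces 57 mm apart, T-handle on its left (+y). Origin: on the desk, under the middle between the jaws; x along the jaws, away from the robot, y left, z up. Bed top at z = 25 mm, jaws 100 mm long (x -50 to 50), jaw tops at z = 66 mm; base 110 mm long in x, y from -63 to 113 mm; handle to 138 mm.
- bar: Maple bar 130 (x) x 56 (y) x 30 mm, dark peg marks on top, gripped by the jaws. Origin: centre of its underside, axes as the vise. Starts 2.5 to 4.5 mm too high, tilted sideways up to 0.04 rad; seated: level, top 78 to 79 mm above the desk. Jaw friction: slides down at about 10 N (tilts at 0.2 N m), stays as pressed. A steady 20 to 25 N at each press point makes it tight; a brief touch does not.
- bar_left_top (a point): Point on the top face of the wooden bar above the left parallel, 12 mm left (+y) of the bar's centre line, at mid-length; axes as the bar. Press straight down here.
- bar_right_top (a point): Point on the top face of the wooden bar above the right parallel, 12 mm right (-y) of the bar's centre line, at mid-length; axes as the bar. Press straight down here.
- parallel_left: Left one of two steel parallels under the wooden bar: 150 mm long (x), 10 thick (y), 24 high, 0.27 kg, loose on a rubber strip in the vise bed, origin at the centre of its underside. Its front end juts 18 to 33 mm in front of the wooden bar, toward the robot, free all round. Loose, it slides lengthwise at a push of about 2 N; well clamped, it stands 5 N.
- parallel_right: Right one of two steel parallels under the wooden bar: 150 mm long (x), 10 thick (y), 24 high, 0.27 kg, loose on a rubber strip in the vise bed, origin at the centre of its underside. Its front end juts 18 to 33 mm in front of the wooden bar, toward the robot, free all round. Loose, it slides lengthwise at a push of about 2 N; well clamped, it stands 5 N.
- parallel_left_end (a point): Centre of the front end face (10 mm wide, 24 mm high) of the left parallel, the face to push on, in the parallel's +x direction; axes as the parallel.
- parallel_right_end (a point): Centre of the front end face (10 mm wide, 24 mm high) of the right parallel, the face to push on, in the parallel's +x direction; axes as the parallel.
- spool_red: Red thread spool, 26 mm across and 48 mm tall, standing on the desk; origin at the centre of its underside. A bystander.
- spool_yellow: Yellow thread spool, 26 mm across and 48 mm tall, standing on the desk; origin at the centre of its underside. A bystander.
- spool_green: Green thread spool, 26 mm across and 48 mm tall, standing on the desk; origin at the centre of its underside. A bystander.
- tape: White round tape measure with a red button, 55 x 68 x 18 mm, lying on the desk; origin at the middle of its underside. A bystander.
Mind the look-alikes: they are no part of the job. What is shaped like the parallel_right but pink is not meant.

How it is judged (in metres and radians):
On the way, in this order (a step that is already met when the one before it is completed fails the run):
1. the bar is clamped down on both parallels (more than 1.5 N on each, bar level within 0.025 rad) (contact force between bar and parallel_left above 1.5 N and contact force between bar and parallel_right above 1.5 N and angle between bar's own z axis and vertical below 0.025 rad), for 0.2 s.
2. the fingers push on the front end of the left parallel (over 1.5 N) while both stay tight (contact force between each of the fingers, bar and parallel_left above 1.5 N and x of the grasp point in the frame of parallel_left below -0.071 m and contact force between bar and parallel_right above 1.5 N), for 0.1 s.
3. the fingers push on the front end of the right parallel (over 1.5 N) while both stay tight (contact force between each of the fingers, bar and parallel_right above 1.5 N and x of the grasp point in the frame of parallel_right below -0.071 m and contact force between bar and parallel_left above 1.5 N), for 0.1 s.
At the end, for the whole second after the job is handed in: The bar presses on each parallel with more than 1.5 N with the hand off, level within 0.025 rad, and each parallel lies within 8 mm of where it started (all of step 1 and distance of each of parallel_left, parallel_right from where it was at the start of the episode below 0.008 m); the robot touches nothing.
It fails at once if the bar is pressed harder than 30 N (contact force between any of the fingers, the arm and bar above 30 N).
It fails at once if a parallel is pushed harder than 20 N (contact force between any of the arm, the fingers and parallel_left above 20 N or contact force between any of the arm, the fingers and parallel_right above 20 N).
It fails at once if a spool or the tape measure is shoved more than 20 mm (distance of any of spool_red, spool_yellow, spool_green, tape from where it was at the start of the episode above 0.02 m).
It also fails if it takes over 67 s, if anything falls off the work surface, if the arm or the gripper's body presses on something with over 40 N, if the wrist force passes 120 N, or if a joint passes its speed limit or range.

## Working session

There is one attempt and no reset: what is moved stays moved. The work goes in short steps, each a Python script; the robot and the scene stay as the last script left them, time stands still between calls to the robot, and variables do not carry over. Pictures are saved under pics/ and viewed, at most 10 in all, crops included, and the job is handed in when it is done.

```bash
mkdir -p pics; ls
python3 - <<'E'
from station import *
import cv2,numpy as np
o=get_obs();print(o)
for c in("scene","side","wrist"):
    im=get_image(c);cv2.imwrite(f"pics/{c}0.png",im[:,:,::-1]);k=get_calibration(c);print(c,{a:np.round(np.array(b),4).tolist() for a,b in k.items()})
    for n in("vise","bar","parallel_left","parallel_right","spool_red","tape"):
        print(c,n,[(np.round(d["extent"]).astype(int).tolist(),round(d["score"],2)) for d in spot_in(n,c)[:4]])
a=cv2.imread("pics/scene0.png");b=cv2.imread("pics/wrist0.png")
s=cv2.imread("pics/side0.png")
cv2.imwrite("pics/all0.png",cv2.resize(np.vstack([np.hstack([a,b])]),(800,300)))
E
```

```text
pics
{'t': 0.0, 'joint_pos': array([-6.42890670e+00,  1.24773440e+01,  9.25292099e+01,  7.28138439e-04,
        7.51312114e+01, -6.42903767e+00]), 'qvel': array([ 0.04855979,  0.04260252, -0.02096302, -0.03595451,  0.00144184,
       -0.01769519]), 'effort': array([-2.90135131e-04, -3.96841800e+01, -3.03850436e+01, -2.80225659e-04,
        9.87685227e-03,  9.68610237e-06]), 'tcp_pos': array([6.24184181e+02, 1.14375087e-01, 2.29955251e+02]), 'ee_rot': array([-1.79863180e+02, -1.61248042e-02,  8.99999240e+01]), 'wrist_force': array([-0.8223679 , -0.06363626, -0.16596507]), 'moment': array([ 0.0186847 , -0.01782873, -0.03187304]), 'grip_force': 0.0, 'grip_width': 85.03133255100741}
scene {'fx': 419.4063, 'fy': 419.4063, 'cx': 255.9006, 'cy': 184.2516, 'R': [[0.6502, -0.7593, 0.0242], [-0.2824, -0.2711, -0.9202], [0.7053, 0.5915, -0.3907]], 't': [-432.9954, 223.3658, 903.1457]}
scene vise [([203, 174, 43, 19], 0.71), ([203, 179, 50, 40], 0.66)]
scene bar [([201, 172, 40, 22], 0.78), ([187, 187, 11, 9], 0.52)]
scene parallel_left []
scene parallel_right [([243, 168, 42, 8], 0.6)]
scene sp
[... 304 characters left out ...]
 0.65)]
side bar [([260, 256, 55, 36], 0.93)]
side parallel_left [([266, 272, 57, 20], 0.6)]
side parallel_right [([183, 277, 49, 38], 0.8)]
side spool_red [([292, 206, 16, 21], 0.45)]
side tape [([273, 138, 11, 12], 0.42)]
wrist {'fx': 297.3186, 'fy': 297.3186, 'cx': 255.1098, 'cy': 190.8541, 'mount': [[0.0011, -0.9573, -0.2891, 74.9422], [1.0, 0.0007, 0.0012, -0.869], [-0.0009, -0.2891, 0.9573, -143.0279], [0.0, 0.0, 0.0, 1.0]]}
wrist vise [([212, 49, 153, 99], 0.77)]
wrist bar [([205, 34, 140, 69], 0.65)]
wrist parallel_left []
wrist parallel_right [([374, 45, 86, 89], 0.88), ([185, 53, 126, 40], 0.56)]
wrist spool_red [([136, 218, 31, 30], 0.79), ([214, 50, 149, 99], 0.49)]
wrist tape []
```

View pics/scene0.png

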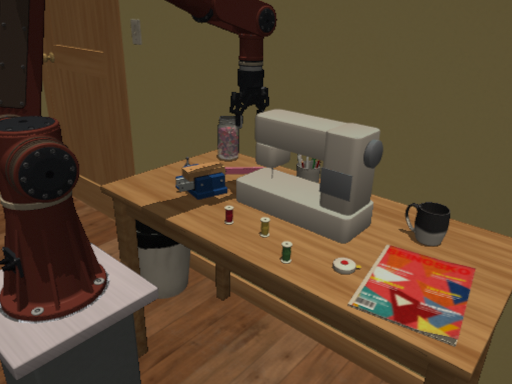

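View pics/wrist0.png

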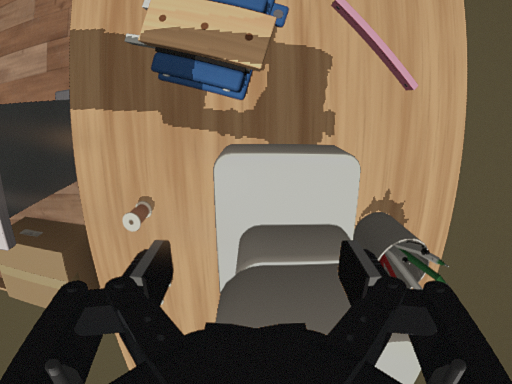

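View pics/side0.png

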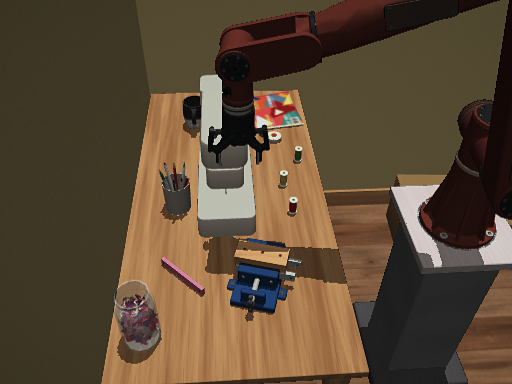

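Candidates for "parallel":
- the grey steel bars jutting from under the bar: side image at about (293,263) and (290,276), wrist image at about (133,40) and (148,3)
- the pink stick: side image (183,277), wrist image (374,45), scene image (243,168)

I choose the two grey ones in the vise. The vise is at side (258,280). I'll move the wrist camera over it for a close look.

```bash
cat > h.py <<'E'
from station import *
import cv2,numpy as np
from scipy.spatial.transform import Rotation as Ro
W=get_calibration("wrist");M=np.array(W["mount"])
def pose(o=None):
    o=o or get_obs();T=np.eye(4);T[:3,:3]=Ro.from_euler("xyz",o["ee_rot"],degrees=True).as_matrix();T[:3,3]=o["tcp_pos"];return T
def wray(uv,T):
    uv=np.asarray(uv,float);d=(uv-[W["cx"],W["cy"]])/W["fx"];r=np.linalg.norm(d)+1e-12
    v=np.r_[np.sin(r)*d/r,np.cos(r)];C=T@M;return C[:3,3],C[:3,:3]@v
def wpt(uv,z,T):
    p,v=wray(uv,T);return p+v*(z-p[2])/v[2]
def wproj(X,T):
    c=(np.linalg.inv(T@M)@np.r_[X,1])[:3];r=np.arctan2(np.hypot(c[0],c[1]),c[2]);return np.array([W["cx"],W["cy"]])+W["fx"]*r*c[:2]/np.hypot(c[0],c[1])
def spt(uv,z,n="side"):
    k=get_calibration(n);R=np.array(k["R"]);p=-R.T@np.array(k["t"]);v=R.T@[(uv[0]-k["cx"])/k["fx"],(uv[1]-k["cy"])/k["fy"],1]
    return p+v*(z-p[2])/v[2]
E
python3 - <<'E'
from h import *
T=pose()
print(wpt((205,34),80,T),spt((261,253),80),spt((201,172),80,"scene"))
b=wpt((205,34),80,T)[:2]*.4+spt((261,253),80)[:2]*.6
print(b)
goto([b[0]-10,b[1]+15,215],[180,0,90])
o=get_obs();print(o["t"],o["tcp_pos"],o["ee_rot"]);np.save("T1.npy",pose(o))
im=get_image("wrist");cv2.imwrite("pics/w1.png",im[:,:,::-1])
cv2.imwrite("pics/w1b.png",cv2.resize(im[40:330,80:430,::-1],None,fx=2,fy=2,interpolation=cv2.INTER_CUBIC))
for n in("bar","vise","parallel_left","parallel_right"):
    print(n,[(np.round(d["extent"]).astype(int).tolist(),round(d["score"],2)) for d in spot_in(n,"wrist")[:4]])
E
```

```text
[575.22521119 146.58974319  80.        ] [577.42751061 154.18785517  80.        ] [544.77401117 128.45938103  80.        ]
[576.54659084 151.14861037]
1.7917 [567.14406703 165.51242658 215.34917696] [1.79930384e+02 5.94748021e-02 9.00224801e+01]
bar [([263, 189, 144, 88], 0.81)]
vise [([264, 152, 140, 182], 0.69)]
parallel_left [([202, 147, 30, 13], 0.77), ([188, 181, 27, 19], 0.54)]
parallel_right [([184, 179, 27, 20], 0.81), ([410, 173, 72, 91], 0.81)]
```

View pics/w1b.png

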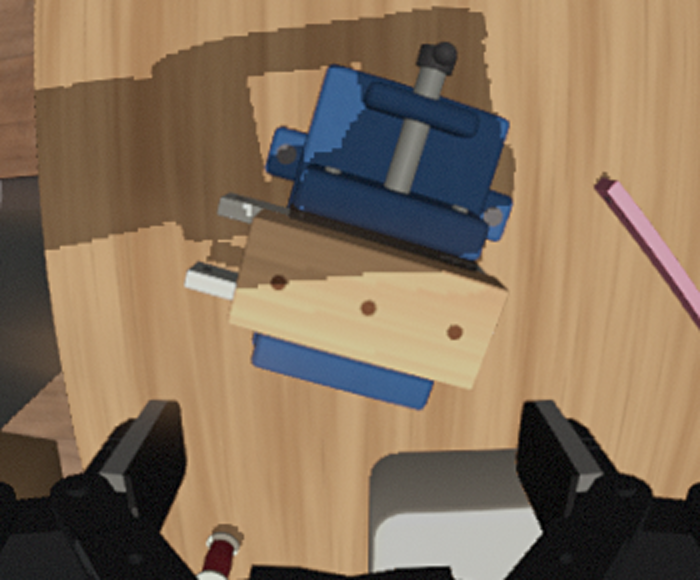

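The crop shows the maple bar in the vise, with its middle peg at crop (369,308), full image (264,194). The two grey parallel ends are at full (189,144) left and (174,178) right. The pink look-alike is at right, full (410,173), and is rejected. Next I fit the geometry.

Run:
```python
from h import *
T=np.load("T1.npy")
f=lambda x,y:(80+x/2,40+y/2)
P={k:wpt(f(*c),z,T)[:2] for k,c,z in [("pf",(279,282),81.5),("pm",(369,308),81.5),("pb",(455,332),81.5),("c_fl",(262,212),81.5),("c_bl",(508,291),81.5),("c_fr",(230,323),81.5),("c_br",(470,388),81.5),("L",(220,207),49),("R",(187,276),49)]}
for k,v in P.items():print(k,v.round(1))
a=np.degrees(np.arctan2(*(P["pb"]-P["pf"])[::-1]));print("yaw",a)
for l in("l","r"):
    d=P["c_b"+l]-P["c_f"+l];print(np.degrees(np.arctan2(d[1],d[0])),np.linalg.norm(d))
c=P["pm"];u=np.array([np.cos(np.radians(a)),np.sin(np.radians(a))]);n=np.array([-u[1],u[0]])
for k,v in P.items():print(k,"bar frame",((v-c)@u).round(1),((v-c)@n).round(1))
print(get_obs()["joint_pos"].round(1),"grasp_offset",globals().get("grasp_offset"))
for y in (a,a+180,a+90,a-90):
    print(y,[None if (q:=solve_ik([*(c+o*u),z],[180,0,y])) is None else q.round(1).tolist() for o,z in((0,100),(-100,34))])
```

```text
pf [532.3 166.6]
pm [576.  153.5]
pb [619.2 140.9]
c_fl [525.1 200.9]
c_bl [645.  162.3]
c_fr [506.8 145.5]
c_br [629.2 109.8]
L [497.7 199.3]
R [477.  161.5]
yaw -16.490258807817572
-17.836785111667858 125.94508686018297
-16.279701347328004 127.42341716697025
pf bar frame -45.6 0.2
pm bar frame 0.0 0.0
pb bar frame 45.0 0.2
c_fl bar frame -62.2 31.0
c_bl bar frame 63.7 28.0
c_fr bar frame -64.0 -27.2
c_br bar frame 63.4 -26.8
L bar frame -88.1 21.7
R bar frame -97.1 -20.4
[ 9.4  9.1 98.1 -0.  72.8  9.5] grasp_offset 18.700000000000003
-16.490258807817572 [[8.2, 17.1, 101.9, -0.0, 61.0, 114.7], [12.9, 14.2, 114.5, -0.0, 51.3, 119.4]]
163.50974119218242 [[8.2, 17.1, 101.9, 0.0, 61.0, -65.3], [12.9, 14.2, 114.5, 0.0, 51.3, -60.6]]
73.50974119218243 [[8.2, 17.1, 101.9, -0.0, 61.0, 24.7], [12.9, 14.2, 114.5, -0.0, 51.3, 29.4]]
-106.49025880781757 [None, None]
```

Run:
```python
from h import *
im=cv2.imread("pics/w1.png");cv2.imwrite("pics/w1c.png",cv2.resize(im[125:250,160:350],None,fx=4,fy=4,interpolation=cv2.INTER_CUBIC))
```

```text
(no output)
```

View pics/w1c.png

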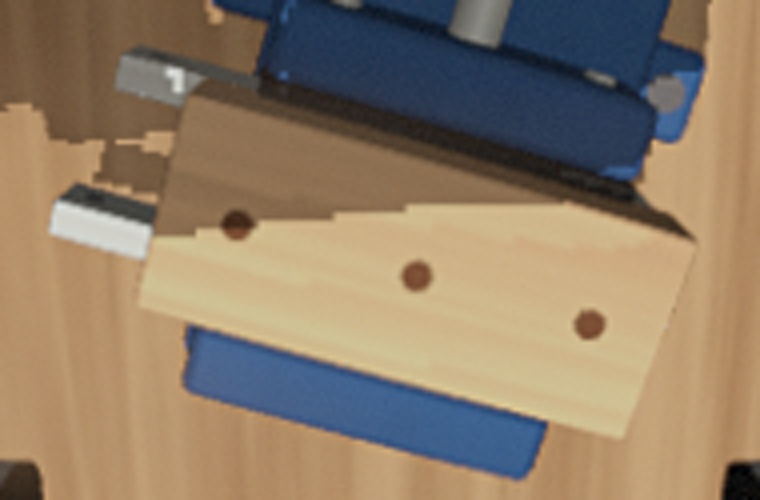

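The parallels lie about 21 mm either side of the bar's centre line, with front ends at bar-frame x of about -88 (left) and -97 (right). The bar yaw is -16.5°. Now I press.

```bash
cat >> h.py <<'E'
A=-16.5;c=np.array([576.0,153.5]);u=np.array([np.cos(np.radians(A)),np.sin(np.radians(A))]);n=np.array([-u[1],u[0]])
ORI=[180,0,A+180]
P=lambda s,l,z:[*(c+s*u+l*n),z]
def F(k=3):
    r=[]
    for i in range(k):
        r.append(get_obs()["wrist_force"])
        if i<k-1: wait(0.03)
    return np.mean(r,0)
def press(l,z0,tgt=22,hold=1.0):
    move_l(P(0,l,z0),speed=80);wait(.3);f0=F(5);z=z0;log=[];st=.6
    while z>70:
        z-=st;move_l(P(0,l,z),speed=8);f=F()[2]-f0[2];log.append((round(z,2),round(get_obs()["tcp_pos"][2],2),round(f,1)))
        if f>tgt-1:break
        st=.6 if f<3 else .4 if f<12 else .25
    h=[]
    for i in range(int(hold/.1)):
        wait(.1);h.append(round(get_obs()["wrist_force"][2]-f0[2],1))
    print("side",l,"t",get_obs()["t"],log,"hold",h)
    move_l(P(0,l,z0),speed=40);print("residual",(F(5)-f0).round(2))
E
python3 - <<'E'
from h import *
grip(0);goto(P(0,12,115),ORI);print(get_obs()["t"],get_obs()["tcp_pos"],get_obs()["grip_width"])
press(12,87)
E
```

```text
3.9833 [579.73522771 165.07840559 115.38949169] -0.17808915794777377
side 12 t 16.6833 [(86.4, np.float64(86.39), np.float64(0.1)), (85.8, np.float64(85.76), np.float64(-0.6)), (85.2, np.float64(85.15), np.float64(0.3)), (84.6, np.float64(84.55), np.float64(0.1)), (84.0, np.float64(83.98), np.float64(0.2)), (83.4, np.float64(83.35), np.float64(-0.0)), (82.8, np.float64(83.11), np.float64(2.0)), (82.2, np.float64(83.02), np.float64(4.7)), (81.8, np.float64(82.95), np.float64(6.2)), (81.4, np.float64(82.77), np.float64(7.6)), (81.0, np.float64(82.45), np.float64(7.9)), (80.6, np.float64(82.08), np.float64(7.4)), (80.2, np.float64(81.71), np.float64(7.2)), (79.8, np.float64(81.3), np.float64(8.1)), (79.4, np.float64(80.92), np.float64(7.8)), (79.0, np.float64(80.51), np.float64(8.0)), (78.6, np.float64(80.08), np.float64(7.9)), (78.2, np.float64(79.68), np.float64(8.0)), (77.8, np.float64(79.28), np.float64(8.1)), (77.4, np.float64(79.0), np.float64(8.8)), (77.0, np.float64(78.87), np.float64(10.2)), (76.6, np.float64(78.75), np.float64(11.3)), (76.2, np.float64(78.63), np.float64(12.1)), (75.95, np.float64(78.61), np.float64(12.9)), (75.7, np.float64(78.56), np.float64(13.9)), (75.45, np.float64(78.49), np.float64(14.6)), (75.2, np.float64(78.43), np.float64(16.3)), (74.95, np.float64(78.37), np.float64(16.8)), (74.7, np.float64(78.32), np.float64(17.5)), (74.45, np.float64(78.21), np.float64(18.4)), (74.2, np.float64(78.19), np.float64(18.8)), (73.95, np.float64(78.13), np.float64(20.0)), (73.7, np.float64(78.04), np.float64(20.5)), (73.45, np.float64(77.97), np.float64(21.1))] hold [np.float64(21.0), np.float64(21.1), np.float64(21.1), np.float64(22.0), np.float64(21.9), np.float64(21.0), np.float64(21.6), np.float64(21.6), np.float64(21.2), np.float64(21.3)]
residual [-0.01  0.47  0.19]
```

```bash
sed -i 's/st=.6 if f<3 else .4 if f<12 else .25/st=.8 if f<14 else .5/' h.py; sed -i 's/log.append.*$/log.append((round(float(z),2),round(float(get_obs()["tcp_pos"][2]),2),round(float(f),1)))/; s/h.append(round(get_obs()\["wrist_force"\]\[2\]-f0\[2\],1))/h.append(float(round(get_obs()["wrist_force"][2]-f0[2],1)))/' h.py
python3 - <<'E'
from h import *
press(-12,84,23.5)
press(12,81.5,23.5,.8)
E
```

```text
side -12 t 23.9417 [(83.4, 83.33, -0.5), (82.6, 82.56, -0.2), (81.8, 81.78, -0.4), (81.0, 80.99, -0.3), (80.2, 80.17, -0.6), (79.4, 79.36, -0.6), (78.6, 78.55, -0.7), (77.8, 78.4, 4.4), (77.0, 78.33, 8.3), (76.2, 78.29, 11.9), (75.4, 78.27, 15.3), (74.9, 78.2, 17.8), (74.4, 78.14, 19.6), (73.9, 78.03, 21.8), (73.4, 77.9, 22.9)] hold [23.1, 23.3, 23.8, 22.6, 22.7, 23.1, 22.7, 22.8, 23.6, 23.8]
residual [-0.26 -0.14 -0.44]
side 12 t 30.2917 [(80.9, 80.85, -0.1), (80.1, 80.07, -0.8), (79.3, 79.28, -0.8), (78.5, 78.43, -0.6), (77.7, 78.27, 4.1), (76.9, 78.22, 7.7), (76.1, 78.16, 11.4), (75.3, 78.11, 15.1), (74.8, 78.1, 16.9), (74.3, 78.05, 18.8), (73.8, 77.93, 20.9), (73.3, 77.82, 21.9), (72.8, 77.7, 23.4)] hold [23.8, 22.6, 24.4, 23.8, 23.2, 22.7, 23.3, 22.8]
residual [-0.2  -0.65 -0.3 ]
```

```bash
cat >> h.py <<'E'
def push(l,s0,send,z=36,tgt=3.2):
    move_l(P(s0,l,z),speed=100);wait(.3);f0=F(6);s=s0;log=[]
    while s<send:
        s+=.8;move_l(P(s,l,z),speed=10);f=-(F(4)-f0)[:2]@u;log.append((round(float(s),1),round(float((get_obs()["tcp_pos"][:2]-c)@u),2),round(float(f),1)))
        if f>tgt:break
    h=[]
    for i in range(5):
        wait(.1);h.append(float(round(-(get_obs()["wrist_force"]-f0)[:2]@u,1)))
    print("push",l,"t",get_obs()["t"],log,"hold",h)
    move_l(P(s0-5,l,z),speed=60)
E
python3 - <<'E'
from h import *
move_l(P(0,12,115),speed=150)
goto(P(-112,21,115),ORI)
push(21,-106,-90)
im=get_image("wrist");cv2.imwrite("pics/w2.png",im[:,:,::-1]);print(get_obs()["t"])
E
```

```text
push 21 t 36.75 [(-105.2, -105.22, 0.4), (-104.4, -104.38, 0.1), (-103.6, -103.59, 0.6), (-102.8, -102.81, 0.6), (-102.0, -101.99, 0.2), (-101.2, -101.21, 0.4), (-100.4, -100.39, 0.0), (-99.6, -99.77, 0.8), (-98.8, -99.77, 4.4)] hold [6.6, 5.9, 4.9, 6.5, 5.2]
37.15
```

View pics/w2.png

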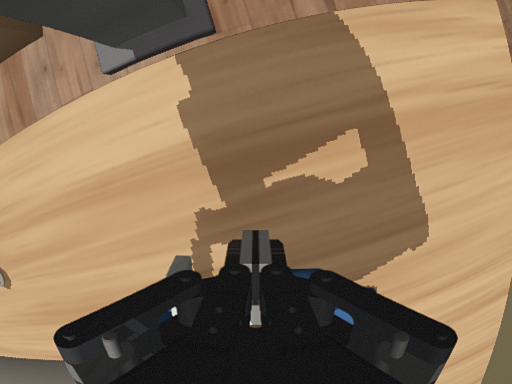

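The picture shows the closed fingers around (256,250) clear of the parts, with the right parallel's end visible at about (180,263). The left push held 5–6 N with no slip. Next is the right one, with finer steps.

```bash
sed -i 's/s+=.8/s+=.5/' h.py
python3 - <<'E'
from h import *
move_l(P(-122,21,36),speed=100)
push(-20.5,-114,-100,tgt=2.5)
move_l(P(-125,-20.5,150),speed=150)
goto(P(0,30,215),[180,0,90]);print(get_obs()["t"])
o=get_obs();np.save("T3.npy",pose(o))
im=get_image("wrist");cv2.imwrite("pics/w3.png",im[:,:,::-1])
cv2.imwrite("pics/w3b.png",cv2.resize(im[100:270,130:370,::-1],None,fx=3,fy=3,interpolation=cv2.INTER_CUBIC))
for s,l,z in((-88,21,49),(-97,-20.5,49),(0,0,79)):print(wproj(P(s,l,z),pose(o)))
E
```

```text
push -20.5 t 43.15 [(-113.5, -113.49, -0.1), (-113.0, -112.97, -0.3), (-112.5, -112.46, 0.4), (-112.0, -111.99, 0.1), (-111.5, -111.51, -0.1), (-111.0, -111.0, 0.1), (-110.5, -110.49, 0.2), (-110.0, -110.0, 0.2), (-109.5, -109.49, 0.1), (-109.0, -108.99, -0.3), (-108.5, -108.68, 0.6), (-108.0, -108.61, 3.3)] hold [3.8, 3.7, 4.3, 4.0, 4.9]
45.5417
[174.68338632 159.66442718]
[159.65653761 192.59529614]
[246.61717103 209.39155738]
```

View pics/w3b.png

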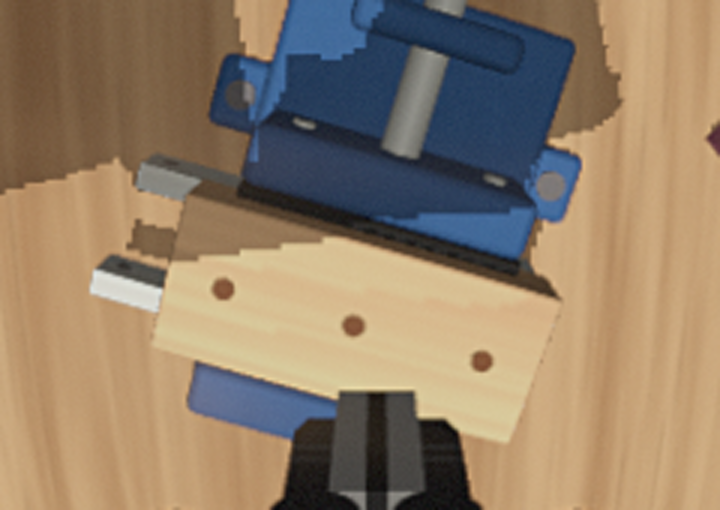

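The picture shows the parallel ends at full (176,160) and (161,194). That is within 2–3 pixels of where they started, so neither slid. The bar is in place with the hand clear, so I hand in.

```bash
python3 -c "
from station import *
print(sign_off())"
```

```text
the job is handed in; nothing more can be done
None
```

I pressed the bar down to about 24 N at most (both press points at about the same height), pushed each parallel end with about 4–6 N and neither slid, left the spools and tape alone, and handed the job in; no verdict came back.

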